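# Load a glass sample into the spring magazine

## Robot

A 6-joint arm with a two-finger parallel gripper is mounted at the origin on the work surface. World frame = base frame: x ahead of the robot, y to its left, z up, the work surface at z = 0. Lengths are in mm, angles in rad, forces in N, time in s.
With the tool pointing down it reaches from about 400 to 825 mm from the base axis. Payload 7 kg.
Tool frame: the origin (TCP) lies on the centre line of the jaws, within the pads' length; the fingertips stand r.finger_overhang ahead of it and the grasp point (between the pads) lies 3 mm ahead of it (r.finger_overhang is the distance from the TCP to the fingertips, in mm); z points along the fingers, y is the line along which they close (so a half turn about z gives the same grasp; the last joint's range is limited). The gripper opens to 85 mm and grips with 20 to 120 N. Pads are 22 mm wide; open, the fingers measure 114 mm over their backs; the gripper's body (76 mm by 85 mm) begins 54 mm behind the grasp point. The pads swing forward as they close: fully open they stand 13 mm farther back than shut.
Start: joints at [-1.036, 0.359, 0.012, 0, -1.224, -0.288], TCP at [164.878, -654.531, 253.302] pointing down, gripper open.
Joint ranges: [-3.07, 3.07], [-1.43, 2.12], [-1.02, 1.25], [-3.03, 1.67], [-3.05, -0], [-3.03, 3.03]. Speed limits (rad/s): [2.39, 2.39, 3.01, 3.14, 3.14, 3.14].

## Interface

Orientations are given as a rotation vector (axis times angle).
In Python, from bench import r gives the robot as it stands. The module is installed in compiled form; this text tells all that it offers.
- The arm moves only by the shell command python3 -m handwheel 'ROWS' [FORCE]. ROWS is JSON, a list of rows, each a list of 3 entries, a list of its own where there are three numbers: the gripper's target within -1 to 1 (fully open at 1, half-way at 0, shut at -1), then the shift along the tool's x, y, z in m, then the turn, a rotation vector about the tool's x, y, z in degrees. In form: [[fingers, [tx, ty, tz], [wx, wy, wz]], ...]. A call has 1 to 12 rows; each row is the pose to reach, as a shift and turn from the pose commanded when the call began, along the tool's axes at that moment; what a row does not reach only later rows make up. A row lasts 1/10 s, in which the tool goes at most 50 mm and 8.59 degrees, less where a joint would pass 70% of its speed; a pose out of reach is approached as far as the arm can. A call with a gripper value outside its range is refused whole. The fingers move at their own pace and stop on an object; FORCE is the grip in N (left out, the last holds). Time passes only in rows, so rows that repeat a pose let the fingers close. It gives the time, the measured TCP pose, the force, the opening and the grip force at its end, in the units of the state.
- r.get_state(): the state, without advancing time (a new reading comes with each control period).
- r.get_image(name): name is "scene" or "top" or "wrist"; returns (picture, depth): 400x640x3 uint8, red, green, blue; 400x640 float32, mm along the optical axis (not along the pixel's ray), 0 where there is no reading.
- r.camera_params(name): a dict with "fov_y" (degrees; the focal length in pixels is half the picture's height over the tangent of half this angle, whatever the lens; pixels are square), "cx", "cy" (the principal point, pixels), "k1" (the pictures are not rectified: a ray, as slopes to the right and down, at radius r is drawn at 1 + k1 r^2 times it, then the intrinsics apply), "world_from_camera" (4x4, takes a point from camera to world coordinates). Camera axes: x right, y up, looking along -z (the intrinsics and any distortion apply to the point x, -y, -z); pixel columns grow to the right and rows downward; lengths in mm; the calibration is good to about 2 mm. A picture is of the moment at which its call begins: read the wrist's pose just before it. camera_params takes no time and is no camera call; for the wrist camera it gives the pose at the moment of the call.
- r.close_job(): hands the job in; it is judged then, once.
The state is a dict: "clock": time; "joint_positions": joint angles; "joint_velocities": joint speeds; "joint_torque": joint torques, N m; "position": TCP position; "tcp_rot": TCP orientation; "contact_force": force on the tool from outside, world axes, zero at the start; "torque": the same for the moment, N m; "gripper_width": finger opening in mm; "finger_force": force on a finger pad.
Only numpy, scipy, OpenCV 4.12 (cv2) and the standard library are available. Lean on these libraries where they do the work, as an engineer would, in place of code of your own. Each camera call takes 0.05 s, during which the arm holds its last target. There are 200 camera calls.

## Task

Take the round rimmed glass sample that fits the spring magazine (the larger of the two round ones, not the small round one or the square one), lay it flat in the mouth of the magazine, and press it straight down against the spring follower until both catches snap shut over it and hold it down. Then let go, and leave the other samples, the loupe and everything else where they are.

Things in the scene. Friction and masses are not known exactly. Their poses are not given: they have to be found in the camera images.
- disc: the sample to load: plain round glass disc in an aluminium rim, 56 mm in diameter and 14 mm thick, about 90 g, lying flat on the table. Origin at the centre of its underside, z up. Any yaw is the same.
- small_disc: bystander: round glass disc in an aluminium rim, 38 mm in diameter, 14 mm thick. Origin at the centre of its underside.
- square_mount: bystander: square glass plate in an aluminium rim, 56 x 56 x 14 mm. Origin at the centre of its underside.
- loupe: bystander: black standing loupe, 44 mm in diameter, 50 mm tall. Origin at the centre of its underside.
- magazine: the fixed magazine: dark steel base 130 (x) x 90 (y) x 12 mm, origin at the centre of its underside, z up, yaw varies. On it four steel posts, 8 mm thick, stand 34 mm from the axis, 38 degrees either side of +x and -x (3 mm play round the disc), leaning outward at the top, 90 mm high. Open for fingers at +y and -y: 45 mm wide between posts. Catch housings at +x and -x, 36 to 57 mm out, 74 mm high.
- mag_mouth (a point): point on the magazine's vertical axis, 58 mm above the table, level with the catches' undersides; axes as the magazine. A disc laid in rests on the catches' slopes, underside about 10 mm above this point. Pressed down (5 to 10 N) it spreads the catches; they snap over it when its top is below this point. Press its top 4 to 11 mm below; let go, it rises until its top is level with this point.
- follower (a joint): travel of the spring follower, a round aluminium plate 47 mm in diameter, in m, downward: 0 at rest with its top 1 mm below mag_mouth, stop at 0.027; it pushes up with 4 N at rest and 150 N/m more; about 0.013 with the disc held under the catches
- catch_a (a joint): outward travel (m) of the steel catch on the magazine's +x side: 0 shut, 0.011 fully open; springs shut (1.5 N, 200 N/m). 16 mm wide (y), 16 mm high. Shut, its nose is 23 mm from the magazine's axis (46 mm between the two noses); flat underneath, its top slopes up and outward by 8 mm. The disc itself pushes it open.
- catch_b (a joint): the same for the catch on the magazine's -x side
Not all that is in view belongs to the job. Leave any blue or orange look-alike of the magazine alone. What is shaped like the disc but red is not meant.

How it is judged (in metres and radians):
At the end, for the whole second after the job is handed in: The 56 mm disc sits in the magazine under both catches: its underside 11 to 19 mm below mag_mouth, its centre within 8 mm of the magazine's axis, level within 7 degrees, at rest; the follower pressed down more than 10 mm and both catches shut within 2 mm (z of disc in the frame of mag_mouth between -0.019 and -0.011 m and horizontal distance between disc and mag_mouth below 0.008 m and angle between disc's own z axis and vertical below 0.12 rad and value of joint follower above 0.01 m and value of joint each of catch_a, catch_b below 0.002 m and linear speed of disc below 0.02 m/s); the robot touches nothing.
It fails at once if the small round sample is moved more than 30 mm (distance of small_disc from where it was at the start of the episode above 0.03 m).
It fails at once if the square sample is moved more than 30 mm (distance of square_mount from where it was at the start of the episode above 0.03 m).
It fails at once if the loupe is moved more than 30 mm (distance of loupe from where it was at the start of the episode above 0.03 m).
It also fails if it takes over 40 s, if anything falls off the work surface, if the arm or the gripper's body presses on something with over 40 N, if the wrist force passes 120 N, or if a joint passes its speed limit or range.

## Working session

There is one attempt and no reset: what is moved stays moved. The work goes in short steps, Python scripts to look and compute and a shell command to move; the robot and the scene stay as the last step left them, time stands still between calls to the robot, and variables do not carry over. Pictures are saved under pics/ and viewed, at most 10 in all, crops included, and the job is handed in when it is done.

```bash
mkdir -p pics; cat > h.py <<'E'
import numpy as np, cv2
from bench import r
from scipy.spatial.transform import Rotation as R
def K(p,h=400):
    f=h/2/np.tan(np.radians(p["fov_y"])/2); return f
def pix2world(p,u,v,z=None,d=None):
    f=K(p); x=(u-p["cx"])/f; y=(v-p["cy"])/f
    rd=np.hypot(x,y); s=1.0
    for _ in range(20): s=1/(1+p["k1"]*(rd*s)**2)
    ray=np.array([x*s,-y*s,-1.]); T=np.array(p["world_from_camera"])
    if d is not None: return (T@np.r_[ray*d,1])[:3]
    w=T[:3,:3]@ray; o=T[:3,3]
    return o+w*(z-o[2])/w[2]
def world2pix(p,P):
    c=np.linalg.inv(np.array(p["world_from_camera"]))@np.r_[P,1]
    x,y=c[0]/-c[2],-c[1]/-c[2]; s=1+p["k1"]*(x*x+y*y); f=K(p)
    return p["cx"]+f*x*s,p["cy"]+f*y*s
def save(n,name):
    im,d=r.get_image(n); cv2.imwrite("pics/"+name+".png",im[:,:,::-1]); np.save("pics/"+name+"_d.npy",d); return im,d
E
python3 - <<'E'
from h import *
print(r.get_state(), r.finger_overhang)
for n in("top","scene"):
    save(n,n+"0"); print(n,r.camera_params(n))
E
```

```text
{'clock': 0.0, 'joint_positions': array([-1.03589734e+00,  3.59394493e-01,  1.10711529e-02, -3.60278360e-04,
       -1.22409884e+00, -2.88102057e-01]), 'joint_velocities': array([ 0.00095224, -0.00060091,  0.00110649,  0.00018135,  0.00030087,
       -0.0003534 ]), 'joint_torque': array([ 5.64505681e-04, -5.83317375e+01,  2.93399942e+01,  6.93616837e+00,
       -6.37334335e-03,  6.14970304e-05]), 'position': array([ 164.7773179 , -654.12356789,  252.36225633]), 'tcp_rot': array([ 3.86451407e-01, -3.11738961e+00, -2.55324066e-03]), 'contact_force': array([-0.45977092, -0.13424289,  0.47280091]), 'torque': array([-0.00217707, -0.01896013,  0.04436473]), 'finger_force': 0.0, 'gripper_width': 85.19211792628514} 22.0
top {'fov_y': 55.56931972127503, 'cx': 314.3132193959459, 'cy': 201.27406583855512, 'k1': 0.020680106360622792, 'world_from_camera': array([[-6.43393971e-03,  9.98280781e-01, -5.82587836e-02,
         4.80471549e+02],
       [-9.99850852e-01, -7.35596426e-03, -1.56257579e-02,
        -7.73056514e+01],
       [-1.60274434e-02,  5.81495592e-02,  9.98179217e-01,
         1.10110851e+03],
       [ 0.00000000e+00,  0.00000000e+00,  0.00000000e+00,
         1.00000000e+00]])}
scene {'fov_y': 56.43674099355888, 'cx': 323.6642065513541, 'cy': 198.8101759363559, 'k1': -0.018460141985797252, 'world_from_camera': array([[-6.16909797e-01, -5.30271901e-01,  5.81578897e-01,
         1.02229715e+03],
       [ 7.86992951e-01, -4.23162051e-01,  4.48972130e-01,
         2.54205808e+02],
       [ 8.02481419e-03,  7.34673798e-01,  6.78373063e-01,
         5.98894146e+02],
       [ 0.00000000e+00,  0.00000000e+00,  0.00000000e+00,
         1.00000000e+00]])}
```

View pics/top0.png

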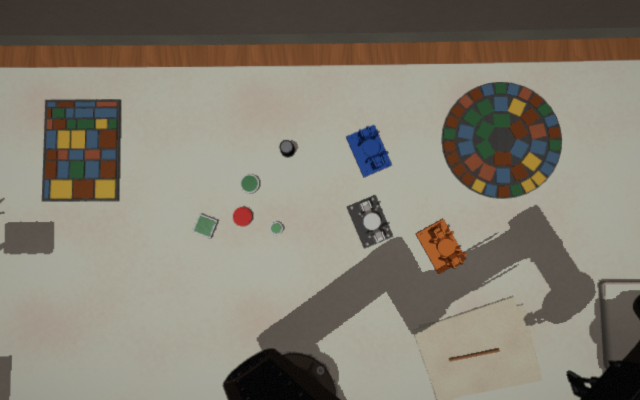

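View pics/scene0.png

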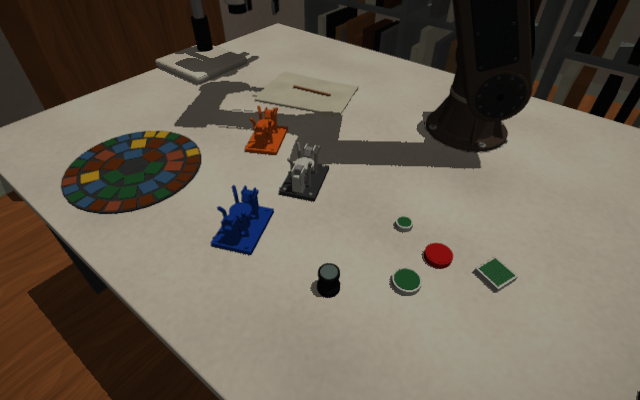

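The top view shows the target disc at (250,183), the small disc at (277,227), the square at (206,225), the red decoy at (243,216) and the loupe at (288,148). The steel magazine is at (371,221), with blue and orange look-alikes beside it. The scene view agrees, with the disc at (406,281) and the magazine at (304,175).

```bash
python3 - <<'E'
from h import *
im=cv2.imread("pics/top0.png");p=r.camera_params("top")
hsv=cv2.cvtColor(im,cv2.COLOR_BGR2HSV)
m=cv2.inRange(hsv,(45,60,40),(90,255,255))
n,l,s,c=cv2.connectedComponentsWithStats(m)
for i in range(1,n):
    if s[i,4]>30 and 180<c[i][0]<300: print("green",c[i],s[i,4],pix2world(p,*c[i],z=14).round(1))
print("loupe",pix2world(p,288,147,z=50).round(1))
# dark base
g=im.max(2); mm=((g<100)).astype(np.uint8); mm[:190]=0;mm[250:]=0;mm[:,:340]=0;mm[:,398:]=0
n,l,s,c=cv2.connectedComponentsWithStats(mm); i=1+s[1:,4].argmax(); print(s[i],c[i])
w=(((im.min(2)>150))&(hsv[...,1]<40)).astype(np.uint8); sub=w[205:240,355:390]; 
print("foll guess",pix2world(p,372,221.5,z=57).round(1))
P=[pix2world(p,u,v,z=12)[:2].round(1) for u,v in((347,205),(378,195),(395,238),(363,248))]; print(P,np.mean(P,0))
pw=r.camera_params("wrist"); print(pw)
cv2.imwrite("pics/crop.png",np.hstack([cv2.resize(im[185:255,335:405],(420,420),interpolation=2),cv2.resize(cv2.imread("pics/scene0.png")[130:210,265:345],(420,420),interpolation=2)])[:, :800])
E
```

```text
green [248.92896175 182.93442623] 183 [598.3 127.9  14. ]
green [204.14912281 225.51754386] 228 [476.6 256.   14. ]
green [275.89230769 227.8       ] 65 [468.7  50.1  14. ]
loupe [694.5  11.8  50. ]
[347 195  46  53 950] [368.08315789 220.93578947]
foll guess [ 484.8 -218.6   57. ]
[array([ 532.6, -154. ]), array([ 560.7, -243. ]), array([ 437.7, -289.2]), array([ 409.8, -198. ])] [ 485.2  -221.05]
{'fov_y': 58.39624849115921, 'cx': 322.0841691096849, 'cy': 200.18928861531737, 'k1': -0.05904730016354559, 'world_from_camera': array([[-2.44386074e-01, -9.29711427e-01, -2.75521521e-01,
         9.43395964e+01],
       [ 9.69674455e-01, -2.33542902e-01, -7.20358527e-02,
        -6.73080463e+02],
       [ 2.62645978e-03, -2.84770740e-01,  9.58592055e-01,
         3.72243383e+02],
       [ 0.00000000e+00,  0.00000000e+00,  0.00000000e+00,
         1.00000000e+00]])}
```

View pics/crop.png

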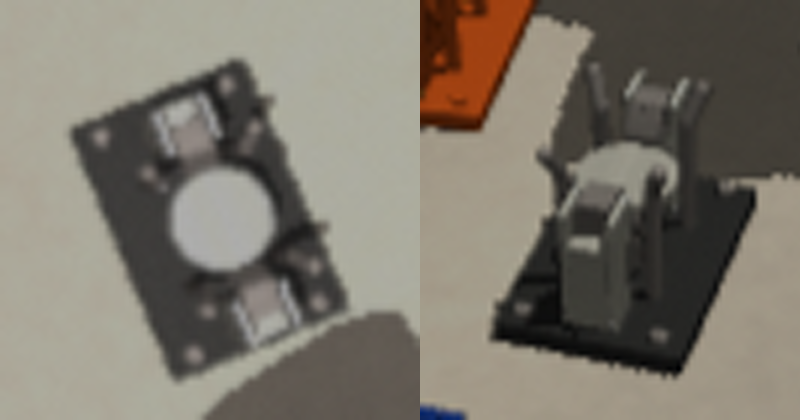

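The crop shows the steel magazine with its follower at about (372,221) in the top view. The base's long axis is at about 20° world yaw.

```bash
cat >> h.py <<'E'
def goal(x,y,z,yaw):
    """tool down, tool y axis at world angle yaw (deg); prints shift [m] & turn [deg] in tool axes, nearer of two half-turns"""
    s=r.get_state(); R0=R.from_rotvec(s["tcp_rot"]); best=None
    for k in(0,180):
        a=np.radians(yaw+k); ty=np.array([np.cos(a),np.sin(a),0]); tz=np.array([0,0,-1.]); tx=np.cross(ty,tz)
        rv=(R0.inv()*R.from_matrix(np.c_[tx,ty,tz])).as_rotvec(degrees=True)
        if best is None or np.linalg.norm(rv)<np.linalg.norm(best): best=rv
    sh=R0.inv().apply(np.array([x,y,z])-s["position"])/1000
    print("shift",sh.round(4),"turn",best.round(2),"pos",s["position"].round(1),"q6",s["joint_positions"][5].round(2),"f",s["contact_force"].round(1),"w",round(s["gripper_width"],1),"t",s["clock"]); return sh,best
E
python3 - <<'E'
from h import *
s=r.get_state(); print(R.from_rotvec(s["tcp_rot"]).as_matrix().round(3))
goal(485,-220,250,110); goal(598,128,250,110)
E
```

```text
[[-0.97  -0.244 -0.   ]
 [-0.244  0.97   0.001]
 [ 0.     0.001 -1.   ]]
shift [-0.4165  0.3428  0.0029] turn [ 0.09 -0.   -5.87] pos [ 164.8 -654.2  252.5] q6 -0.29 f [0.3 0.  0.8] w 85.1 t 0.1
shift [-0.6111  0.6527  0.0033] turn [ 0.09 -0.   -5.87] pos [ 164.8 -654.2  252.5] q6 -0.29 f [0.3 0.  0.8] w 85.1 t 0.1
```

```bash
python3 -m handwheel '[[1,[-0.4165,0.343,0.003],[0,0,-5.9]],[1,[-0.4165,0.343,0.003],[0,0,-5.9]],[1,[-0.4165,0.343,0.003],[0,0,-5.9]],[1,[-0.4165,0.343,0.003],[0,0,-5.9]],[1,[-0.4165,0.343,0.003],[0,0,-5.9]],[1,[-0.4165,0.343,0.003],[0,0,-5.9]],[1,[-0.4165,0.343,0.003],[0,0,-5.9]],[1,[-0.4165,0.343,0.003],[0,0,-5.9]],[1,[-0.4165,0.343,0.003],[0,0,-5.9]],[1,[-0.4165,0.343,0.003],[0,0,-5.9]],[1,[-0.4165,0.343,0.003],[0,0,-5.9]],[1,[-0.4165,0.343,0.003],[0,0,-5.9]]]' 80
python3 -m handwheel '[[1,[0,0,0],[0,0,0]],[1,[0,0,0],[0,0,0]]]'
python3 - <<'E'
from h import *
goal(485,-220,250,110)
p=r.camera_params("wrist"); import pickle; pickle.dump(p,open("pics/w1.pkl","wb"))
save("wrist","w1")
E
```

```text
clock: 1.3
position: [487.2, -216.9, 249.9]
tcp_rot: [-0.553, 3.092, 0.0]
contact_force: [-0.2, -0.4, 0.5]
gripper_width: 85.3
finger_force: 0.0
clock: 1.5
position: [484.4, -220.5, 250.0]
tcp_rot: [0.546, -3.093, -0.0]
contact_force: [-0.3, -1.2, 0.7]
gripper_width: 85.4
finger_force: 0.0
shift [-0.0007  0.0003  0.    ] turn [ 0.02 -0.04  0.03] pos [ 484.4 -220.5  250. ] q6 -1.16 f [-0.3 -1.2  0.7] w 85.4 t 1.5
```

View pics/w1.png

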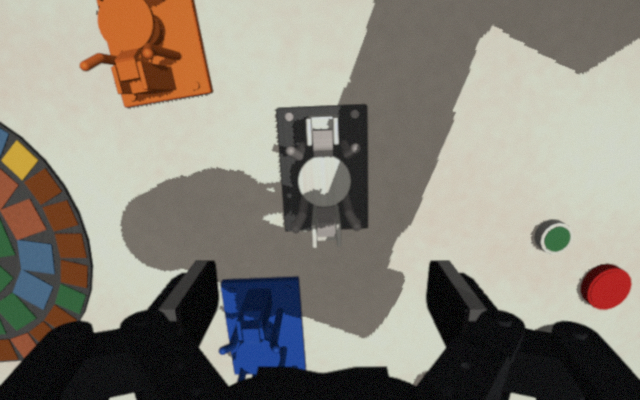

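The wrist view shows the magazine base at about (322,168), the follower plate at (324,181), and the catch housings above and below it. I'll fit these using depth.

```bash
cat > meas.py <<'E'
from h import *
import pickle,sys
def cloud(n):
    p=pickle.load(open(f"pics/{n}.pkl","rb")); d=np.load(f"pics/{n}_d.npy")
    v,u=np.mgrid[0:400,0:640]; f=K(p); x=(u-p["cx"])/f; y=(v-p["cy"])/f; rd=np.hypot(x,y); s=np.ones_like(rd)
    for _ in range(20): s=1/(1+p["k1"]*(rd*s)**2)
    T=np.array(p["world_from_camera"]); W=np.stack([x*s*d,-y*s*d,-d],-1)@T[:3,:3].T+T[:3,3]
    W[d<=0]=np.nan
    return p,W
E
python3 - <<'E'
from meas import *
p,W=cloud("w1"); z=W[...,2]
near=np.hypot(W[...,0]-485,W[...,1]+220)<85
print("table z",np.nanmedian(z[(np.abs(z)<8)]))
hist=np.histogram(z[near],bins=np.arange(-4,100,4)); print(*zip(hist[1],hist[0]))
b=near&(z>7)&(z<17); q=W[b][:,:2].astype(np.float32); print("base",cv2.minAreaRect(q),len(q))
m=(near&(z>53)&(z<61)&(np.hypot(W[...,0]-485,W[...,1]+220)<45)).astype(np.uint8)
m=cv2.morphologyEx(m,cv2.MORPH_OPEN,np.ones((9,9)))
n,l,s,c=cv2.connectedComponentsWithStats(m)
for i in range(1,n):
    P=W[l==i]; print("foll",s[i],c[i],P.mean(0).round(1),cv2.minEnclosingCircle(P[:,:2].astype(np.float32)))
im=cv2.imread("pics/w1.png")
# base outline: dark pixels
mm=((im.max(2)<60)).astype(np.uint8); mm[:95]=0; mm[245:]=0; mm[:,:265]=0; mm[:,380:]=0
mm=cv2.morphologyEx(mm,cv2.MORPH_OPEN,np.ones((3,3)))
cnt=max(cv2.findContours(mm,0,2)[0],key=cv2.contourArea)
pts=np.array([pix2world(p,*c[0],z=12)[:2] for c in cv2.convexHull(cnt)],np.float32); rect=cv2.minAreaRect(pts); print("dark base",rect,cv2.boxPoints(rect).round(1).tolist())
E
```

```text
table z -0.6285784981448899
(np.int64(-4), np.int64(7362)) (np.int64(0), np.int64(1534)) (np.int64(4), np.int64(16)) (np.int64(8), np.int64(4871)) (np.int64(12), np.int64(1013)) (np.int64(16), np.int64(36)) (np.int64(20), np.int64(29)) (np.int64(24), np.int64(28)) (np.int64(28), np.int64(46)) (np.int64(32), np.int64(50)) (np.int64(36), np.int64(46)) (np.int64(40), np.int64(45)) (np.int64(44), np.int64(50)) (np.int64(48), np.int64(61)) (np.int64(52), np.int64(842)) (np.int64(56), np.int64(1722)) (np.int64(60), np.int64(166)) (np.int64(64), np.int64(181)) (np.int64(68), np.int64(450)) (np.int64(72), np.int64(1038)) (np.int64(76), np.int64(125)) (np.int64(80), np.int64(129)) (np.int64(84), np.int64(208)) (np.int64(88), np.int64(145)) (np.int64(92), np.int64(0))
base ((485.8667907714844, -218.09815979003906), (130.24046325683594, 90.2950439453125), 22.407188415527344) 5900
foll [ 299  157   52   51 2049] [324.2113226  180.71742313] [ 485.7 -218.5   56.3] ((486.2186279296875, -218.04344177246094), 23.61577033996582)
dark base ((475.0538635253906, -193.89788818359375), (127.8321762084961, 33.844329833984375), 22.667171478271484) [[409.6000061035156, -202.89999389648438], [422.6000061035156, -234.10000610351562], [540.5999755859375, -184.89999389648438], [527.5, -153.6999969482422]]
```

```bash
python3 - <<'E'
from h import *
goal(598,128,250,112.4)
E
```

```text
shift [-2.261e-01  2.890e-01  1.000e-04] turn [ 0.01 -0.02 -2.42] pos [ 484.3 -220.9  250.2] q6 -1.16 f [-1.   0.2  0.4] w 85.2 t 1.55
```

```bash
python3 -m handwheel '[[1,[-0.226,0.289,0],[0,0,-2.4]],[1,[-0.226,0.289,0],[0,0,-2.4]],[1,[-0.226,0.289,0],[0,0,-2.4]],[1,[-0.226,0.289,0],[0,0,-2.4]],[1,[-0.226,0.289,0],[0,0,-2.4]],[1,[-0.226,0.289,0],[0,0,-2.4]],[1,[-0.226,0.289,0],[0,0,-2.4]],[1,[-0.226,0.289,0],[0,0,-2.4]],[1,[-0.226,0.289,0],[0,0,-2.4]],[1,[-0.226,0.289,0],[0,0,-2.4]],[1,[-0.226,0.289,0],[0,0,-2.4]],[1,[-0.226,0.289,0],[0,0,-2.4]]]'
python3 - <<'E'
from meas import *
p=r.camera_params("wrist"); pickle.dump(p,open("pics/w2.pkl","wb")); save("wrist","w2")
p,W=cloud("w2"); z=W[...,2]
im=cv2.imread("pics/w2.png"); hsv=cv2.cvtColor(im,cv2.COLOR_BGR2HSV)
m=cv2.inRange(hsv,(45,60,40),(90,255,255))
n,l,s,c=cv2.connectedComponentsWithStats(m)
for i in range(1,n):
    if s[i,4]>200:
        cnt=max(cv2.findContours((l==i).astype(np.uint8),0,1)[0],key=cv2.contourArea)
        P=np.array([pix2world(p,*q[0],z=14)[:2] for q in cnt],np.float32)
        print("green",c[i],s[i,4],pix2world(p,*c[i],z=14).round(1),cv2.minEnclosingCircle(P))
b=(z>10)&(z<18)&(np.hypot(W[...,0]-598,W[...,1]-128)<45); print("depth",b.sum(),cv2.minEnclosingCircle(W[b][:,:2].astype(np.float32)),W[b].mean(0),r.finger_overhang)
goal(598,128,250,112.4)
E
```

```text
clock: 2.75
position: [598.1, 127.2, 250.7]
tcp_rot: [-0.608, 3.082, 0.0]
contact_force: [-0.5, -0.8, 0.7]
gripper_width: 85.7
finger_force: 0.0
green [297.63480742  10.88302425] 701 [470.8  50.3  14. ] ((468.35577392578125, 49.40113067626953), 14.805621147155762)
green [490.02171986 104.11923759] 2256 [475.6 254.1  14. ] ((475.4156494140625, 254.29238891601562), 32.1865234375)
green [322.24254822 167.79251899] 1711 [597.1 126.5  14. ] ((597.4635009765625, 126.74110412597656), 23.91870880126953)
depth 2307 ((597.4915771484375, 126.86719512939453), 27.798173904418945) [596.87585983 126.79048581  13.73616723] 22.0
shift [-0.0001  0.0006  0.0007] turn [ 0.    0.03 -0.05] pos [598.1 127.5 250.7] q6 -1.71 f [ 0.4 -0.3  0.7] w 85.8 t 2.8
```

View pics/w2.png

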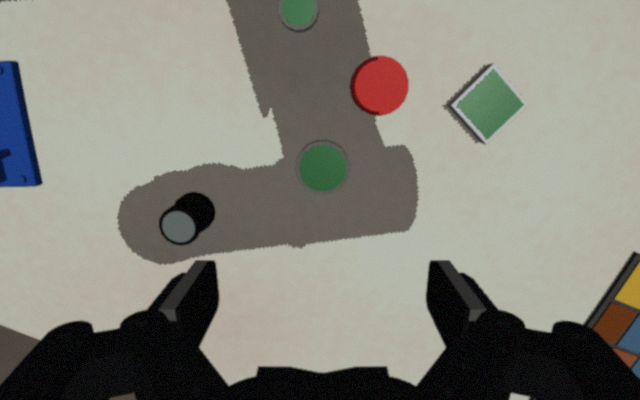

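The wrist view shows the disc at (322,168), clear of the red decoy at (380,86) and the loupe at (180,225). The fingertips are at (205,270) and (440,270), and I'll check their height.

```bash
python3 - <<'E'
from meas import *
p,W=cloud("w2"); s=r.get_state(); R0=R.from_rotvec(s["tcp_rot"])
Q=R0.inv().apply((W-s["position"]).reshape(-1,3)).reshape(W.shape)
for sl in((slice(255,330),slice(160,222)),(slice(255,330),slice(425,480))):
    q=Q[sl].reshape(-1,3); q=q[(q[:,2]<60)]; print(np.percentile(q[:,2],[50,90,98,100]).round(1), q[q[:,2]>np.percentile(q[:,2],95)].mean(0).round(1))
goal(597.3,126.8,40,112.4)
E
```

```text
[-12.4   2.5   7.5  10.4] [  1.8 -43.9   7.2]
[-11.8   2.9   7.9  10.5] [ 1.6 42.1  7.4]
shift [ 0.0011 -0.0003  0.2107] turn [ 0.    0.03 -0.05] pos [598.1 127.5 250.7] q6 -1.71 f [ 0.4 -0.3  0.7] w 85.8 t 2.8
```

```bash
python3 -m handwheel '[[0.55,[0.001,0,0.05],[0,0,0]],[0.55,[0.001,0,0.1],[0,0,0]],[0.55,[0.001,0,0.15],[0,0,0]],[0.55,[0.001,0,0.19],[0,0,0]],[0.55,[0.001,0,0.2107],[0,0,0]],[0.55,[0.001,0,0.2107],[0,0,0]],[0.55,[0.001,0,0.2107],[0,0,0]]]' 80
python3 - <<'E'
from meas import *
p=r.camera_params("wrist"); pickle.dump(p,open("pics/w3.pkl","wb")); s=r.get_state(); save("wrist","w3")
p,W=cloud("w3"); R0=R.from_rotvec(s["tcp_rot"])
Q=R0.inv().apply((W-s["position"]).reshape(-1,3)).reshape(W.shape)
for sg in(-1,1):
    q=Q.reshape(-1,3); q=q[(q[:,2]<24)&(sg*q[:,1]>29)&(sg*q[:,1]<50)&(abs(q[:,0])<15)]; print(len(q),np.percentile(q[:,2],[50,90,98,100]).round(1), q[q[:,2]>np.percentile(q[:,2],95)].mean(0).round(1))
b=(W[...,2]>10)&(W[...,2]<18)&(np.hypot(W[...,0]-598,W[...,1]-128)<33); print("depth",b.sum(),cv2.minEnclosingCircle(W[b][:,:2].astype(np.float32)),W[b].mean(0))
goal(597.3,126.8,20,112.4)
E
```

```text
clock: 3.5
position: [597.8, 128.1, 40.2]
tcp_rot: [-0.611, 3.081, -0.0]
contact_force: [0.6, -0.0, 0.7]
gripper_width: 66.0
finger_force: 0.0
5766 [-22.5   3.8  11.9  17.3] [  3.7 -35.   11.5]
6169 [-27.3   3.1  11.4  16.5] [ 4.  33.6 11.3]
depth 10710 ((597.354736328125, 126.59112548828125), 28.11878204345703) [595.71003827 125.65651494  13.64356163]
shift [ 0.0017 -0.0011  0.0212] turn [-0.01  0.12  0.04] pos [598.3 128.5  41.2] q6 -1.71 f [-0.1  0.5  0.2] w 66.0 t 3.55
```

View pics/w3.png

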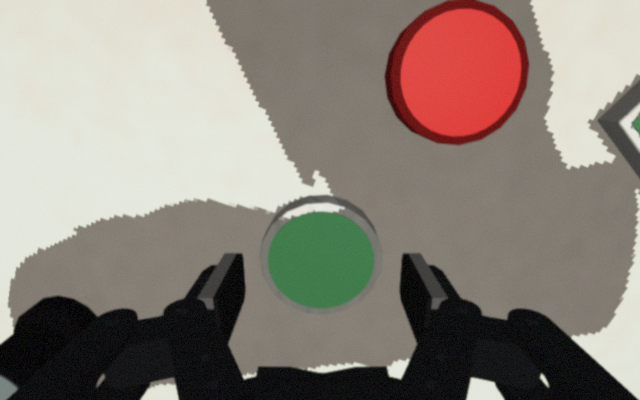

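The disc at (320,258) is centred between the fingertips at (230,275) and (415,275), with nothing in the way. I'll descend and grip.

```bash
python3 -m handwheel '[[0.55,[0.0015,-0.001,0.01],[0,0,0]],[0.55,[0.0015,-0.001,0.0195],[0,0,0]],[0.55,[0.0015,-0.001,0.0195],[0,0,0]],[0,[0.0015,-0.001,0.0195],[0,0,0]],[0,[0.0015,-0.001,0.0195],[0,0,0]],[0,[0.0015,-0.001,0.0195],[0,0,0]],[0,[0.0015,-0.001,0.0195],[0,0,0]]]' 80
python3 - <<'E'
from h import *
goal(597.3,126.8,20,112.4)
E
```

```text
clock: 4.25
position: [596.5, 127.0, 20.7]
tcp_rot: [-0.612, 3.081, 0.0]
contact_force: [-1.6, -0.2, 6.0]
gripper_width: 52.9
finger_force: 84.0
shift [-0.0007 -0.0005  0.0007] turn [-0.    0.03  0.05] pos [596.5 127.   20.7] q6 -1.71 f [-1.6 -0.2  6. ] w 52.9 t 4.25
```

```bash
python3 -m handwheel '[[0,[0,0,-0.03],[0,0,0]],[0,[0,0,-0.08],[0,0,0]],[0,[0,0,-0.12],[0,0,0]],[0,[0,0,-0.12],[0,0,0]]]'
python3 - <<'E'
from meas import *
p=r.camera_params("wrist"); pickle.dump(p,open("pics/w4.pkl","wb")); s=r.get_state(); save("wrist","w4")
p,W=cloud("w4"); R0=R.from_rotvec(s["tcp_rot"])
Q=R0.inv().apply((W-s["position"]).reshape(-1,3)).reshape(W.shape)
im=cv2.imread("pics/w4.png"); hsv=cv2.cvtColor(im,cv2.COLOR_BGR2HSV)
g=cv2.inRange(hsv,(45,60,40),(90,255,255)); n,l,st,c=cv2.connectedComponentsWithStats(g); i=1+st[1:,4].argmax()
q=Q[l==i]; print(c[i],st[i]); q=q[np.abs(q[:,2]-np.median(q[:,2]))<6]
A=np.c_[q[:,:2],np.ones(len(q))]; k=np.linalg.lstsq(A,q[:,2],rcond=None)[0]; print("plane slopes",k, "circle",cv2.minEnclosingCircle(q[:,:2].astype(np.float32)),np.median(q[:,2]))
goal(486,-218.1,250,112.4)
E
```

```text
clock: 4.65
position: [599.7, 128.3, 146.5]
tcp_rot: [-0.611, 3.071, 0.003]
contact_force: [0.9, 0.5, -1.6]
gripper_width: 52.7
finger_force: 84.0
[322.16633105 284.73479662] [ 263  232  119  106 9932]
plane slopes [0. 0. 0.] circle ((0.0, 0.0), 0.0) nan
shift [ 0.2349 -0.2769 -0.1083] turn [0.04 0.38 0.05] pos [598.  127.8 143.4] q6 -1.71 f [ 0.2 -0.8 -1.5] w 52.7 t 4.7
  return _methods._mean(a, axis=axis, dtype=dtype,
  ret = ret.dtype.type(ret / rcount)
```

View pics/w4.png

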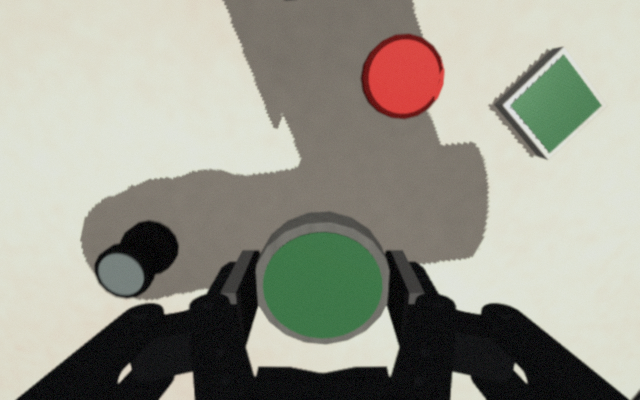

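The disc is held at (322,285) and looks level. I'll fit its rim ellipse on the expected plane to get its offset from the TCP.

```bash
cat > held.py <<'E'
from meas import *
def held(n):
    p=r.camera_params("wrist"); s=r.get_state(); im,_=save("wrist",n)
    hsv=cv2.cvtColor(cv2.imread(f"pics/{n}.png"),cv2.COLOR_BGR2HSV); g=cv2.inRange(hsv,(45,60,40),(90,255,255))
    cnt=max(cv2.findContours(g,0,1)[0],key=cv2.contourArea); R0=R.from_rotvec(s["tcp_rot"])
    for off in(-6.7,):
        P=np.array([R0.inv().apply(pix2world(p,*c[0],z=s["position"][2]+off)-s["position"])[:2] for c in cnt],np.float32)
        print(off,"tool-frame ellipse",cv2.fitEllipse(P))
E
python3 - <<'E'
from held import *
held("w5"); goal(486,-218.1,180,112.4)
E
```

```text
-6.7 tool-frame ellipse ((-0.9224358797073364, -0.6743438839912415), (47.28607177734375, 47.60151290893555), 91.01221466064453)
shift [ 0.2339 -0.277  -0.0397] turn [0.04 0.15 0.03] pos [596.6 127.3 141.1] q6 -1.71 f [ 0.1  0.1 -1.8] w 52.9 t 4.75
```

```bash
python3 -m handwheel '[[0,[0.2345,-0.276,-0.02],[0,0,0]],[0,[0.2345,-0.276,-0.02],[0,0,0]],[0,[0.2345,-0.276,-0.02],[0,0,0]],[0,[0.2345,-0.276,-0.02],[0,0,0]],[0,[0.2345,-0.276,-0.02],[0,0,0]],[0,[0.2345,-0.276,-0.02],[0,0,0]],[0,[0.2345,-0.276,-0.02],[0,0,0]],[0,[0.2345,-0.276,-0.02],[0,0,0]],[0,[0.2345,-0.276,-0.02],[0,0,0]],[0,[0.2345,-0.276,-0.02],[0,0,0]],[0,[0.2345,-0.276,-0.02],[0,0,0]],[0,[0.2345,-0.276,-0.02],[0,0,0]]]'
python3 -m handwheel '[[0,[0,0,0],[0,0,0]]]' >/dev/null
python3 - <<'E'
from held import *
held("w6"); goal(486,-218.1,89,112.4)
E
```

```text
clock: 5.95
position: [485.3, -216.7, 159.7]
tcp_rot: [0.614, -3.081, -0.0]
contact_force: [-0.0, -0.3, -1.1]
gripper_width: 53.0
finger_force: 84.1
-6.7 tool-frame ellipse ((-0.9952261447906494, -0.6946709752082825), (47.0069694519043, 47.33136749267578), 8.132864952087402)
shift [-0.0003 -0.0014  0.071 ] turn [ 0.   -0.    0.12] pos [ 485.2 -216.9  160. ] q6 -1.13 f [-0.3  0.2 -1.4] w 53.0 t 6.1
```

View pics/w6.png

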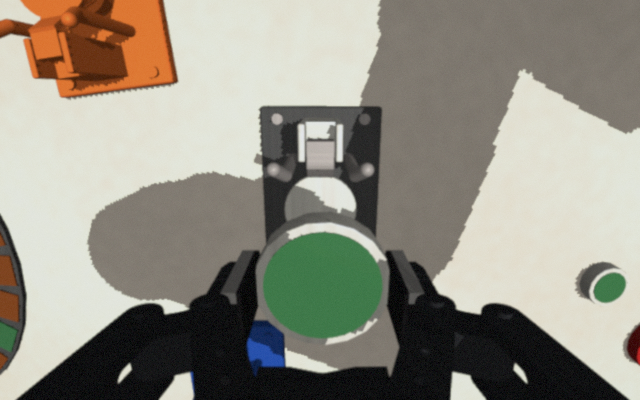

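The magazine is square to the gripper (base columns 261–381) and the disc at (322,285) is centred on it laterally. I'll lower into the mouth and check the force.

```bash
python3 -m handwheel '[[0,[0.0005,-0.0005,0.02],[0,0,0]],[0,[0.0005,-0.0005,0.04],[0,0,0]],[0,[0.0005,-0.0005,0.055],[0,0,0]],[0,[0.0005,-0.0005,0.066],[0,0,0]],[0,[0.0005,-0.0005,0.07],[0,0,0]],[0,[0.0005,-0.0005,0.07],[0,0,0]]]' 110
python3 - <<'E'
from held import *
held("w7"); goal(486,-218.1,57.2,112.4)
E
```

```text
clock: 6.7
position: [484.6, -218.2, 89.9]
tcp_rot: [0.612, -3.081, -0.0]
contact_force: [-0.6, 0.9, -0.6]
gripper_width: 52.0
finger_force: 115.1
-6.7 tool-frame ellipse ((-0.8865554332733154, -0.7050532698631287), (46.8856201171875, 47.21928405761719), 6.50117301940918)
shift [-0.0011 -0.0002  0.0332] turn [-0.01  0.    0.06] pos [ 484.9 -218.3   90.4] q6 -1.12 f [-0.3 -0.4 -0.1] w 51.9 t 6.75
```

```bash
python3 -m handwheel '[[0,[0,0,0.005],[0,0,0]],[0,[0,0,0.01],[0,0,0]],[0,[0,0,0.015],[0,0,0]],[0,[0,0,0.02],[0,0,0]],[0,[0,0,0.024],[0,0,0]],[0,[0,0,0.028],[0,0,0]],[0,[0,0,0.031],[0,0,0]],[0,[0,0,0.033],[0,0,0]],[0,[0,0,0.033],[0,0,0]],[0,[0,0,0.033],[0,0,0]]]'
python3 - <<'E'
from held import *
held("w8"); goal(486,-218.1,57.2,112.4)
E
```

```text
clock: 7.75
position: [486.4, -218.7, 58.2]
tcp_rot: [-0.612, 3.078, -0.002]
contact_force: [1.2, -1.2, 5.9]
gripper_width: 52.0
finger_force: 116.1
-6.7 tool-frame ellipse ((-1.5376129150390625, -0.7177965641021729), (45.31431579589844, 47.76308822631836), 2.2367806434631348)
shift [0.0001 0.0007 0.001 ] turn [-0.12  0.16  0.08] pos [ 486.3 -218.7   58.2] q6 -1.12 f [ 1.8 -1.7  5.5] w 52.0 t 7.8
```

Force of about 6 N matches the follower spring alone, so the catches have snapped over. I'll release and retreat.

```bash
python3 -m handwheel '[[0.6,[0,0,0],[0,0,0]],[0.6,[0,0,0],[0,0,0]],[0.6,[0,0,0],[0,0,0]],[0.6,[0,0,0],[0,0,0]],[0.6,[0,0,-0.03],[0,0,0]],[0.6,[0,0,-0.07],[0,0,0]],[0.6,[0,0,-0.12],[0,0,0]],[0.6,[0,0,-0.17],[0,0,0]],[0.6,[0,0,-0.19],[0,0,0]],[0.6,[0,0,-0.19],[0,0,0]],[0.6,[0,0,-0.19],[0,0,0]]]'
python3 - <<'E'
from meas import *
p=r.camera_params("wrist"); pickle.dump(p,open("pics/w9.pkl","wb")); im,_=save("wrist","w9")
p,W=cloud("w9"); z=W[...,2]
m=(np.abs(z-58)<8)&(np.hypot(W[...,0]-486,W[...,1]+218)<24); q=W[m]
hsv=cv2.cvtColor(cv2.imread("pics/w9.png"),cv2.COLOR_BGR2HSV); g=(cv2.inRange(hsv,(45,60,40),(90,255,255))>0)&m; q=W[g]
A=np.c_[q[:,:2]-[486,-218],np.ones(len(q))]; print("green top plane",np.linalg.lstsq(A,q[:,2],rcond=None)[0].round(3),q.mean(0).round(1),len(q), cv2.minEnclosingCircle(q[:,:2].astype(np.float32)))
cv2.imwrite("pics/w9c.png",cv2.resize(cv2.imread("pics/w9.png")[80:260,240:410],None,fx=3,fy=3))
E
```

```text
clock: 8.9
position: [484.4, -218.2, 247.0]
tcp_rot: [-0.611, 3.081, 0.001]
contact_force: [-0.2, 0.3, -0.5]
gripper_width: 68.6
finger_force: 0.0
green top plane [-0.000e+00  1.000e-03  5.793e+01] [ 486.7 -218.4   57.9] 2079 ((486.6468505859375, -218.07789611816406), 23.712610244750977)
```

View pics/w9c.png

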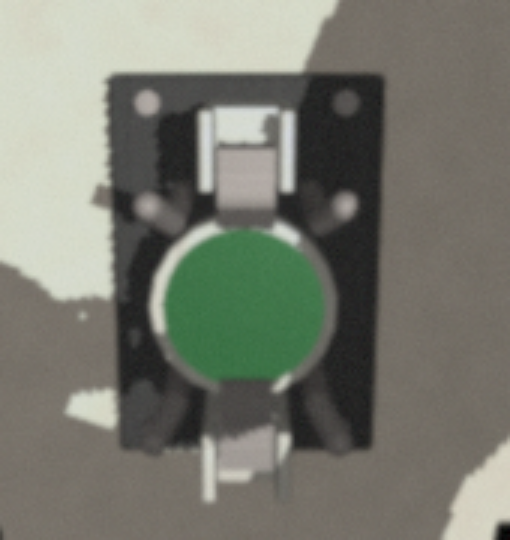

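The crop shows the disc (crop 245,305) with both catches over its rim at (245,215) and (245,385). Its top is level at z = 57.9, which matches mag_mouth, and its centre is within 1 mm of the axis.

```bash
python3 -c "
from bench import r
print(r.close_job())"
```

```text
the job is handed in; nothing more can be done
None
```

The 56 mm disc is in the magazine under both catches, measured level at mag_mouth height and within 1 mm of the axis, the gripper is clear, and the job was handed in at about 9 s (no verdict was returned).

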